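# Sort stripped roller parts into their trays

### The job

Sort the stripped roller parts into their trays: the rusty end plate flat in the plain square tray, the two seal cups upright, one in each bay of the divided tray, and both chrome races over the upright post of the third tray, the large race at the bottom and the small one on top of it. Set the parts down rather than dropping them, and leave the grease pot and the loose hex nut where they stand.

Things in the scene. Friction and masses are not known exactly. Their poses are not given: they have to be found in the camera images.
- end_plate: Rusty steel idler end plate, about 0.42 kg: a disc 89 mm across and 5 mm thick with a plain round hub 40 mm across standing on its middle, hub top 32 mm above the underside. Take it by the hub from above. z up; origin at the centre of its underside. Starts on the bench.
- large_race: Larger chrome bearing race, about 0.28 kg: a ring 68 mm outside, 42 mm bore, 18 mm high, lying flat. z up; origin at the centre of its underside. Starts on the bench.
- small_race: Smaller chrome bearing race, about 0.16 kg: a ring 52 mm outside, 28 mm bore, 15 mm high, lying flat. z up; origin at the centre of its underside. Starts on the bench.
- cup_a: Black polymer seal cup, about 40 g: round, 44 mm outside, 28 mm high, 4 mm wall, open at the top, closed at the bottom. Same as cup_b. z up; origin at the centre of its underside. Starts on the bench.
- cup_b: Black polymer seal cup, the same as cup_a; either may go in either bay. z up; origin at the centre of its underside. Starts on the bench.
- plate_tray: Dark steel tray, square and empty, fixed to the bench: 118 x 118 mm outside, 112 mm inside, rim 12 mm above the bench, floor 3 mm thick (parts rest 3 mm above the bench). Origin at the centre of its underside, x and y along its sides, turned up to 0.2 rad. Its place is the end plate's.
- post_tray: Dark steel tray with one upright steel post, fixed to the bench: 102 x 102 mm outside, 96 mm inside, rim 12 mm above the bench, floor 3 mm thick; the post, 12 mm across with a tapered tip, stands at the centre and ends 45 mm above the bench. Origin at the centre of its underside, on the post's axis. For both races.
- cup_tray: Dark steel tray with two bays, fixed to the bench: 70 mm (x) by 132 mm (y) outside, rim and divider 12 mm above the bench, walls and floor 3 mm thick. Bays 64 mm (x) by 61 mm (y), centred at y = +33 and -33 mm. Origin at the centre of its underside; turned up to 0.2 rad. For the cups; gripping along the tray's x keeps the fingers clear of the other bay.
- grease_pot: Bystander: small white grease pot with a grey cap, 34 mm across and 36 mm high, standing loose on the bench among the parts. Origin at the centre of its underside. Leave it alone.
- hex_nut: Bystander: loose dark steel hex nut, 30 mm across the flats, 20 mm high. Origin at the centre of its underside. Leave it alone.
Not all that is in view belongs to the job. What is shaped like the end_plate but purple or red is not meant.

How it is judged:
By the outcome, as a careful person would: the job done as asked, in the order asked, and still so for the second after the job is handed in, with the robot touching nothing.
It also fails if it takes over 109 s, if anything falls off the work surface, if the arm or the gripper's body presses on something with over 40 N, if the wrist force passes 120 N, or if a joint passes its speed limit or range.

### The arm

A 6-joint arm with a two-finger parallel gripper is mounted at the origin on the work surface. World frame = base frame: x ahead of the robot, y to its left, z up, the work surface at z = 0. Lengths are in m, angles in rad, forces in N, time in s.
With the tool pointing down it reaches from about 0.3 to 0.875 m from the base axis. Payload 6.4 kg.
Tool frame: the origin (TCP) lies at the very end of the fingers, on their centre line; the grasp point (between the pads) lies 19 mm behind it; z points along the fingers, y is the line along which they close (so a half turn about z gives the same grasp; the last joint's range is limited). The gripper opens to 85 mm and grips with 20 to 120 N. Pads are 22 mm wide; open, the fingers measure 114 mm over their backs; the gripper's body (76 mm by 85 mm) begins 54 mm behind the grasp point. The pads swing forward as they close: fully open they stand 13 mm farther back than shut.
Start: joints at [-1.453, 0.181, 1.607, -0, 1.354, -0.206], TCP at [0.183, -0.545, 0.231] pointing down, gripper open.
Joint ranges: [-2.99, 2.99], [-0.89, 2.07], [0.3, 2.58], [-1.14, 4.28], [0, 2.63], [-3.12, 3.12]. Speed limits (rad/s): [2.57, 2.57, 3.01, 3.14, 3.14, 3.14].

### API

Orientations are given as a unit quaternion [w, x, y, z].
In Python, from bench import get_obs, optics, workorder gives the robot as it stands.
- The arm moves only by the tool move_tool, called after "Request:" as name(argument=value, ...), one argument or row to a line, values as JSON. Schema: {"type":"object","properties":{"deltas":{"type":"array","items":{"type":"object","properties":{"tx":{"type":"number"},"ty":{"type":"number"},"tz":{"type":"number"},"drx":{"type":"number"},"dry":{"type":"number"},"drz":{"type":"number"},"finger_gap":{"type":"number"}},"additionalProperties":false,"required":["finger_gap"]},"minItems":1,"maxItems":10},"only":{"type":"string"},"quiet":{"type":"boolean"},"lines":{"type":"string"}},"required":["deltas"],"additionalProperties":false}. deltas is a list of rows, 1 to 10 of them, each an object with the fields tx, ty, tz (the shift in shares of 1 m (1.0 is 1 m)), drx, dry, drz (a rotation vector in normalised numbers (1 is pi rad)), finger_gap (the opening from 0.0 (shut) to 1.0 (fully open)); a field left out counts as zero (the opening has to be given); each row is the pose to reach, as a shift and turn from the pose commanded when the call began, along the tool's axes at that moment; what a row does not reach only later rows make up. A row lasts 1/8 s, in which the tool goes at most 0.0625 m and 0.188 rad, less where a joint would pass 70% of its speed; a pose out of reach is approached as far as the arm can. The fingers move at their own pace and stop on an object; the grip force is fixed at half the most. Time passes only in rows, so rows that do not move let the fingers close. The tool returns the time, the measured TCP pose, the force, the opening and the grip force at its end. only (a regular expression) keeps the lines of the reply that match it, lines (a string "A,B") keeps lines A to B, and quiet returns only ok. A shift or turn number past 1, either way, is cut back to 1. Input that does not fit is refused with a message, and nothing moves.
- get_obs(): the state, without advancing time (a new reading comes with each control period).
- optics.camera(name): name is "scene" or "side" or "wrist"; returns (picture, depth): 480x640x3 uint8, blue, green, red; 480x640 float32, m along the optical axis (not along the pixel's ray), 0 where there is no reading.
- optics.camera_params(name): a dict with "fovy" (degrees; the focal length in pixels is half the picture's height over the tangent of half this angle, whatever the lens; pixels are square), "cx", "cy" (the principal point, pixels), "view" (4x4, takes a point from world to camera coordinates). Camera axes: x right, y up, looking along -z (the intrinsics and any distortion apply to the point x, -y, -z); pixel columns grow to the right and rows downward; lengths in m; the calibration is good to about 2 mm. A picture is of the moment at which its call begins: read the wrist's pose just before it. camera_params takes no time and is no camera call; for the wrist camera it gives the pose at the moment of the call.
- workorder.hand_in(): hands the job in; it is judged then, once.
The state is a dict: "time_s": time; "q": joint angles; "dq": joint speeds; "joint_efforts": joint torques, N m; "eef_pos": TCP position; "eef_rot": TCP orientation; "wrist_force": force on the tool from outside, world axes, zero at the start; "torque": the same for the moment, N m; "opening": opening from 0.0 (shut) to 1.0 (fully open); "grasp_force": force on a finger pad.
Only numpy, scipy, OpenCV 4.12 (cv2) and the standard library are available. Lean on these libraries where they do the work, as an engineer would, in place of code of your own. Each camera call takes 0.05 s, during which the arm holds its last target. There are 200 camera calls.

## Working session

There is one attempt and no reset: what is moved stays moved. The work goes in short steps, Python scripts to look and compute and a tool call to move; the robot and the scene stay as the last step left them, time stands still between calls to the robot, and variables do not carry over. Pictures are saved under pics/ and viewed, at most 14 in all, crops included, and the job is handed in when it is done.

```bash
ls; mkdir -p pics; python3 - <<'E'
from bench import get_obs, optics
import cv2,numpy as np
o=get_obs();print(o['time_s'],o['eef_pos'],o['eef_rot'],o['opening'])
for n in ['scene','side']:
    p,d=optics.camera(n);cv2.imwrite(f'pics/{n}0.png',p);np.savez(f'{n}0.npz',p=p,d=d)
    c=optics.camera_params(n);print(n,{k:(np.round(v,4).tolist() if hasattr(v,'shape') else v) for k,v in c.items()})
E
```

```text
pics
0.0 [ 0.18289179 -0.54455031  0.23035991] [-8.96481549e-04  9.86923105e-01  1.61189267e-01  2.45754407e-05] 1.001899174471363
scene {'fovy': 57.93161928444851, 'cx': 319.17219431415947, 'cy': 242.69949618116902, 'view': [[0.075, 0.9971, -0.0131, -0.0482], [-0.5764, 0.0541, 0.8154, 0.2277], [0.8137, -0.0536, 0.5788, -1.2078], [0.0, 0.0, 0.0, 1.0]]}
side {'fovy': 46.83463293176929, 'cx': 312.9374577667195, 'cy': 238.41286354747177, 'view': [[0.9729, -0.2307, 0.0143, -0.4851], [0.149, 0.6729, 0.7246, -0.0993], [-0.1768, -0.7028, 0.6891, -0.8295], [0.0, 0.0, 0.0, 1.0]]}
```

View pics/scene0.png

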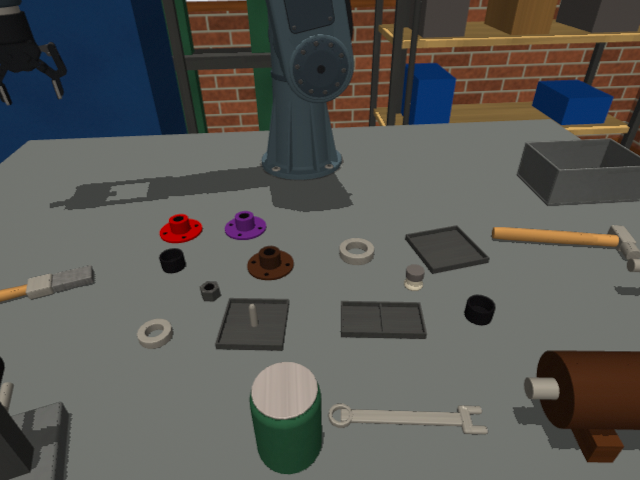

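View pics/side0.png

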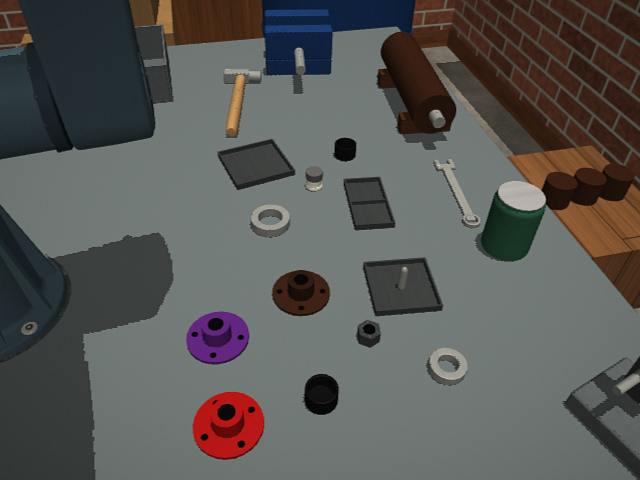

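The scene picture shows the rusty plate at (270,262), red (180,228) and purple (245,225) lookalikes. The large race is at (357,250), the small race at (154,333), and the cups at (172,260) and (480,310). The nut is at (209,291) and the pot at (415,277). The plate tray is at (446,248), the cup tray at (382,319) and the post tray at (254,323). The side picture agrees, with the rusty plate at (301,290). The brown one fits "rusty", because the other two are red and purple.

```bash
cat > h.py <<'E'
from bench import get_obs, optics
import cv2,numpy as np
def world(d,c):
    f=240/np.tan(np.radians(c['fovy'])/2); v,u=np.mgrid[:480,:640]
    P=np.stack([(u-c['cx'])*d/f,-(v-c['cy'])*d/f,-d,np.ones_like(d)],-1)
    W=P@np.linalg.inv(np.array(c['view'])).T
    W=W[...,:3].copy(); W[d==0]=np.nan
    return W
def circ(xy):
    A=np.c_[2*xy,np.ones(len(xy))];s=np.linalg.lstsq(A,(xy**2).sum(1),rcond=None)[0]
    return s[:2],np.sqrt(s[2]+s[:2]@s[:2])
E
python3 - <<'E'
from h import *
seeds={'scene':dict(plate=(270,262),large=(357,250),small=(154,333),cupA=(172,260),cupB=(480,310),nut=(209,291),pot=(415,277),ptray=(446,248),ctray=(382,319),post=(254,323)),
'side':dict(plate=(301,290),large=(270,220),small=(448,365),cupA=(321,394),cupB=(345,149),nut=(369,333),pot=(314,178),ptray=(257,163),ctray=(369,203),post=(402,286))}
for n in seeds:
    z=np.load(f'{n}0.npz');c=optics.camera_params(n);W=world(z['d'],c)
    print(n,'table z',[np.round(W[v,u],4).tolist() for u,v in ([(320,210),(120,290),(320,360),(560,300)] if n=='scene' else [(150,300),(300,100),(280,350),(430,200)])])
    for k,(u,v) in seeds[n].items():
        zc=np.nan_to_num(W[...,2]); R=70 
        m=(zc>(0.006 if 'tray' in k or k=='post' else .008)).astype(np.uint8)
        win=np.zeros_like(m);win[max(0,v-R):v+R,max(0,u-R):u+R]=1
        N,l=cv2.connectedComponents(m*win)
        # nearest label to the seed
        ys,xs=np.nonzero(l); i=np.argmin((ys-v)**2+(xs-u)**2); L=l==l[ys[i],xs[i]]
        p=W[L]; zt=np.percentile(p[:,2],97)
        top=p[p[:,2]>zt-.004][:,:2]
        r=cv2.minAreaRect((top*1000).astype(np.float32)); hull=cv2.convexHull((top*1000).astype(np.float32))[:,0]
        cc,rr=circ(hull/1000) if len(hull)>3 else (0,0)
        print(k,len(p),'zt %.4f'%zt,'rect',np.round(r[0],1),np.round(r[1],1),round(r[2],1),'circ',np.round(cc,4),round(float(rr),4))
E
```

```text
scene table z [[0.27, 0.03, 0.0011], [0.5097, -0.3466, 0.0004], [0.6968, -0.0028, 0.0011], [0.6036, 0.4145, 0.0002]]
plate 427 zt 0.0337 rect [462.5 -79.6] [38.9 38.2] 9.1 circ [ 0.4621 -0.0793] 0.0199
large 559 zt 0.0197 rect [444.8  87.7] [66. 67.] 19.6 circ [0.444  0.0882] 0.0336
small 610 zt 0.0167 rect [ 628.2 -256.6] [51.7 49.9] 70.2 circ [ 0.6278 -0.2563] 0.0257
cupA 443 zt 0.0290 rect [ 448.1 -263.3] [42.5 44.3] 86.1 circ [ 0.4483 -0.2635] 0.0221
cupB 611 zt 0.0292 rect [628.5 261.6] [43.3 44.1] 10.2 circ [0.6278 0.2616] 0.0221
nut 277 zt 0.0220 rect [ 538.8 -181.7] [34.5 29.8] 20.2 circ [ 0.5389 -0.1814] 0.0166
pot 379 zt 0.0377 rect [543.8 175.5] [29.9 30.2] 38.1 circ [0.5439 0.1758] 0.0153
ptray 1 zt 0.0063 rect [466.2 259.5] [0. 0.] 0.0 circ 0 0.0
ctray 872 zt 0.0136 rect [626.6 102.7] [131.7  73.6] 83.3 circ [0.6319 0.1002] 0.0688
post 152 zt 0.0453 rect [ 617.1 -102.4] [9.5 9.3] 5.0 circ [ 0.6171 -0.1021] 0.0054
side table z [[0.234, -0.0414, -0.002], [0.5846, 0.4921, 0.0005], [0.4097, -0.1736, -0.0034], [0.742, 0.0892, -0.0005]]
plate 661 zt 0.0330 rect [459.8 -78.7] [39.9 39.2] 66.3 circ [ 0.4599 -0.0791] 0.0201
large 698 zt 0.0187 rect [441.8  88. ] [67.9 65.3] 64.7 circ [0.4418 0.0878] 0.0338
small 792 zt 0.0159 rect [ 625.  -256.2] [50.9 50.9] 24.5 circ [ 0.6247 -0.2565] 0.0257
cupA 718 zt 0.0284 rect [ 446.  -263.8] [42.7 43.6] 20.3 circ [ 0.4462 -0.2634] 0.0217
cupB 358 zt 0.0281 rect [624.5 261. ] [42.7 43.6] 4.3 circ [0.625  0.2613] 0.0222
nut 428 zt 0.0212 rect [ 535.4 -182.5] [33.5 30.2] 25.2 circ [ 0.5357 -0.1827] 0.0161
pot 315 zt 0.0365 rect [540.4 175.5] [30.8 30.4] 36.9 circ [0.5409 0.1754] 0.0161
ptray 507 zt 0.0128 rect [443.8 264.7] [119.8 122.7] 11.6 circ [0.4459 0.2644] 0.0758
ctray 523 zt 0.0128 rect [624.6 102.5] [136.2  70.7] 83.3 circ [0.619  0.1028] 0.0701
post 156 zt 0.0444 rect [ 614.2 -103.6] [9.6 9.5] 47.1 circ [ 0.6139 -0.1042] 0.0054
```

```bash
python3 - <<'E'
import cv2
p=cv2.imread('pics/scene0.png');cv2.imwrite('pics/crop.png',cv2.resize(p[200:300,140:320],None,fx=4,fy=4,interpolation=cv2.INTER_CUBIC))
E
```

```text
(no output)
```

View pics/crop.png

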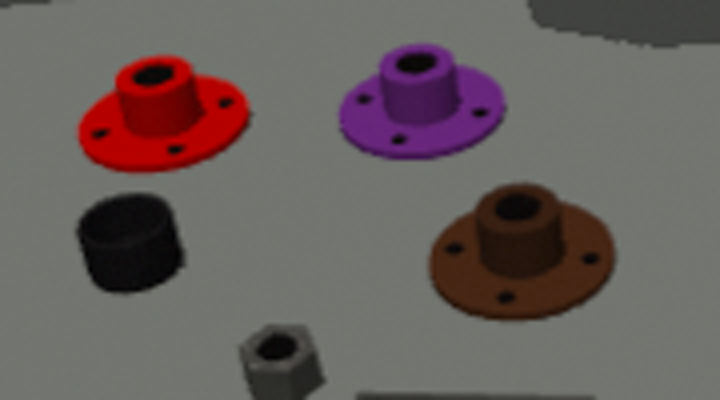

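The crop confirms it: the rusty brown plate is at scene (270,262), with red and purple to its left and behind. Both cameras agree within 3 mm and match the given sizes. Next is a helper for the shift.

```bash
cat > to.py <<'E'
import sys,numpy as np
from bench import get_obs
from scipy.spatial.transform import Rotation as R
o=get_obs();q=o['eef_rot'];r=R.from_quat(np.r_[q[1:],q[0]])
x,y,z,yaw=map(float,sys.argv[1:5])
g=R.from_euler('z',yaw)*R.from_euler('x',np.pi)
print('t %.2f'%o['time_s'],'pos',np.round(o['eef_pos'],4),'F',np.round(o['wrist_force'],1),'op %.3f gf %.1f'%(o['opening'],o['grasp_force']),'q6 %.2f'%o['q'][5])
print('shift',np.round(r.inv().apply(np.array([x,y,z])-o['eef_pos']),4),'rot',np.round((r.inv()*g).as_rotvec(),3))
E
python3 to.py .461 -.079 .1 .324
python3 - <<'E'
from h import *
W=world(np.load('scene0.npz')['d'],optics.camera_params('scene'))
for n,(u,v) in dict(red=(179,222),purple=(245,219)).items(): print(n,np.round(W[v-3:v+1,u],3).tolist())
c=W[285:350,210:295]; m=(c[...,2]>.009)&(c[...,2]<.016)
print('post tray',cv2.minAreaRect((c[m][:,:2]*1000).astype(np.float32)))
c=W[225:272,400:492]; m=(c[...,2]>.009)&(c[...,2]<.016)
print('plate tray',cv2.minAreaRect((c[m][:,:2]*1000).astype(np.float32)),m.sum())
E
```

```text
t 0.10 pos [ 0.1829 -0.5446  0.2305] F [ 0.2 -0.4 -0.3] op 1.001 gf 0.0 q6 -0.21
shift [ 0.4117 -0.3527  0.1312] rot [-0.002 -0.    -0.   ]
red [[0.329, -0.27, 0.032], [0.334, -0.269, 0.033], [0.339, -0.268, 0.033], [0.343, -0.267, 0.033]]
purple [[0.331, -0.133, 0.032], [0.335, -0.132, 0.032], [0.338, -0.132, 0.032], [0.343, -0.132, 0.032]]
post tray ((606.3419189453125, -118.3532485961914), (136.340087890625, 121.77715301513672), 82.99772644042969)
plate tray ((446.00360107421875, 264.4144287109375), (122.00729370117188, 119.87985229492188), 11.509134292602539) 447
```

Request:
move_tool(
  deltas=[
    {"tx": 0.06, "ty": -0.05, "tz": 0.02, "finger_gap": 1},
    {"tx": 0.11, "ty": -0.095, "tz": 0.035, "finger_gap": 1},
    {"tx": 0.16, "ty": -0.135, "tz": 0.05, "finger_gap": 1},
    {"tx": 0.205, "ty": -0.175, "tz": 0.065, "finger_gap": 1},
    {"tx": 0.25, "ty": -0.215, "tz": 0.08, "finger_gap": 1},
    {"tx": 0.3, "ty": -0.257, "tz": 0.095, "finger_gap": 1},
    {"tx": 0.345, "ty": -0.3, "tz": 0.11, "finger_gap": 1},
    {"tx": 0.39, "ty": -0.335, "tz": 0.125, "finger_gap": 1},
    {"tx": 0.412, "ty": -0.353, "tz": 0.131, "finger_gap": 1},
    {"tx": 0.412, "ty": -0.353, "tz": 0.131, "finger_gap": 1},
  ],
)

```text
time_s: 1.35
eef_pos: [0.4613, -0.0755, 0.0989]
eef_rot: [-0.001, 0.986, 0.164, -0.001]
wrist_force: [-0.6, -0.1, -0.7]
opening: 1.001
grasp_force: 0.0
```

```bash
python3 to.py .461 -.079 .010 .324
python3 - <<'E'
from h import *
p,d=optics.camera('wrist');cv2.imwrite('pics/w1.png',p)
E
```

```text
t 1.35 pos [ 0.4613 -0.0755  0.0989] F [-0.6 -0.1 -0.7] op 1.001 gf 0.0 q6 0.82
shift [-0.0013  0.0034  0.0889] rot [-0.002  0.002  0.006]
```

View pics/w1.png

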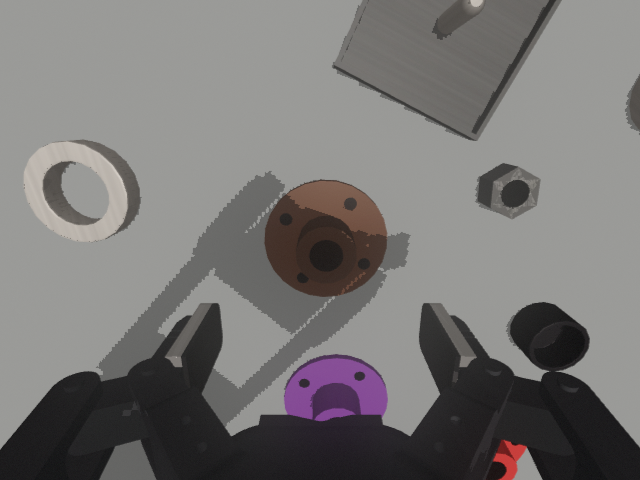

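The wrist view shows the rusty plate centred between the fingers at (325,245), with nothing under them. I'll descend and grip the hub.

Request:
move_tool(
  deltas=[
    {"tz": 0.045, "finger_gap": 1},
    {"tz": 0.08, "finger_gap": 1},
    {"tz": 0.089, "finger_gap": 1},
    {"tz": 0.089, "finger_gap": 0.2},
    {"tz": 0.089, "finger_gap": 0},
    {"tz": 0.089, "finger_gap": 0},
    {"tz": 0.089, "finger_gap": 0},
    {"tz": 0.089, "finger_gap": 0},
  ],
)

```text
time_s: 2.4
eef_pos: [0.4625, -0.0801, 0.0131]
eef_rot: [0.001, 0.987, 0.161, 0.001]
wrist_force: [-2.0, 0.1, 7.4]
opening: 0.445
grasp_force: 59.6
```

```bash
python3 to.py .461 -.079 .1 .324
```

```text
t 2.40 pos [ 0.4625 -0.0801  0.0131] F [-2.   0.1  7.4] op 0.445 gf 59.6 q6 0.82
shift [-0.0009 -0.0013 -0.0869] rot [ 0.002 -0.002 -0.   ]
```

Request:
move_tool(
  deltas=[
    {"tz": -0.03, "finger_gap": 0},
    {"tz": -0.06, "finger_gap": 0},
    {"tx": 0.01, "ty": -0.04, "tz": -0.07, "finger_gap": 0},
    {"tx": 0.027, "ty": -0.095, "tz": -0.07, "finger_gap": 0},
    {"tx": 0.043, "ty": -0.15, "tz": -0.07, "finger_gap": 0},
    {"tx": 0.059, "ty": -0.205, "tz": -0.07, "finger_gap": 0},
    {"tx": 0.075, "ty": -0.26, "tz": -0.07, "finger_gap": 0},
    {"tx": 0.088, "ty": -0.31, "tz": -0.07, "finger_gap": 0},
    {"tx": 0.094, "ty": -0.331, "tz": -0.07, "finger_gap": 0},
    {"tx": 0.094, "ty": -0.331, "tz": -0.07, "finger_gap": 0},
  ],
)

```text
time_s: 3.65
eef_pos: [0.4443, 0.2658, 0.0814]
eef_rot: [-0.0, 0.987, 0.163, -0.0]
wrist_force: [-0.0, -0.9, -3.8]
opening: 0.44
grasp_force: 62.6
```

```bash
python3 to.py .445 .2645 .0135 .324
python3 - <<'E'
from h import *
p,d=optics.camera('wrist');cv2.imwrite('pics/w2.png',p)
E
```

```text
t 3.65 pos [0.4443 0.2658 0.0814] F [-0.  -0.9 -3.8] op 0.440 gf 62.6 q6 1.55
shift [0.0002 0.0014 0.0679] rot [-0.     0.     0.003]
```

View pics/w2.png

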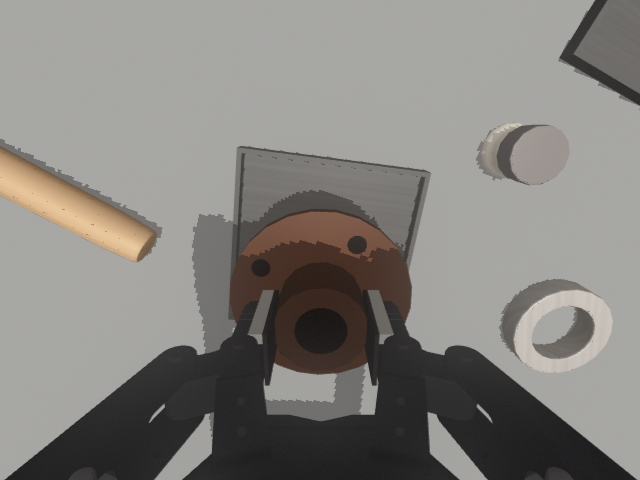

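```bash
python3 - <<'E'
from h import *
o=get_obs();p,d=optics.camera('wrist');W=world(d,optics.camera_params('wrist'))
print(o['eef_pos'])
for u,v in [(268,292),(266,300),(268,320),(370,292),(374,300),(378,320),(320,360),(320,300),(320,290),(320,240),(395,290)]: print(u,v,np.round(W[v,u],4))
E
```

```text
[0.44443017 0.26466089 0.08128831]
268 292 [0.4471 0.29   0.0881]
266 300 [0.4472 0.2898 0.0952]
268 320 [0.4484 0.287  0.1109]
370 292 [0.4618 0.2482 0.0893]
374 300 [0.4615 0.2472 0.0951]
378 320 [0.4619 0.2483 0.1115]
320 360 [0.4292 0.26   0.0995]
320 300 [0.4566 0.2693 0.0995]
320 290 [0.4613 0.2709 0.1005]
320 240 [0.4723 0.2746 0.0738]
395 290 [0.4591 0.2317 0.0723]
```

Request:
move_tool(
  deltas=[
    {"ty": 0.001, "tz": 0.03, "finger_gap": 0},
    {"ty": 0.001, "tz": 0.05, "finger_gap": 0},
    {"ty": 0.001, "tz": 0.059, "finger_gap": 0},
    {"ty": 0.001, "tz": 0.062, "finger_gap": 0},
    {"ty": 0.001, "tz": 0.064, "finger_gap": 0},
    {"ty": 0.001, "tz": 0.064, "finger_gap": 0},
  ],
)

```text
time_s: 4.5
eef_pos: [0.4458, 0.2635, 0.0179]
eef_rot: [-0.0, 0.987, 0.161, 0.001]
wrist_force: [-0.9, 0.4, -5.6]
opening: 0.442
grasp_force: 62.7
```

```bash
python3 to.py .445 .2645 .0135 .324
```

```text
t 4.50 pos [0.4458 0.2635 0.0179] F [-0.9  0.4 -5.6] op 0.442 gf 62.7 q6 1.55
shift [-0.0005 -0.0012  0.0044] rot [ 0.    -0.001 -0.   ]
```

Request:
move_tool(
  deltas=[
    {"tz": 0.001, "finger_gap": 0},
    {"tz": 0.0018, "finger_gap": 0},
    {"tz": 0.0018, "finger_gap": 0},
  ],
)

```text
time_s: 4.88
eef_pos: [0.4456, 0.2635, 0.0161]
eef_rot: [0.0, 0.987, 0.161, 0.0]
wrist_force: [-2.4, -1.0, 2.9]
opening: 0.445
grasp_force: 63.5
```

Request:
move_tool(
  deltas=[
    {"finger_gap": 0.55},
    {"finger_gap": 0.7},
    {"finger_gap": 0.7},
    {"tz": -0.03, "finger_gap": 0.7},
    {"tz": -0.08, "finger_gap": 0.7},
    {"tz": -0.1, "finger_gap": 0.7},
  ],
)

```text
time_s: 5.62
eef_pos: [0.4471, 0.2639, 0.1185]
eef_rot: [-0.0, 0.987, 0.161, 0.002]
wrist_force: [0.3, -0.8, -0.7]
opening: 0.701
grasp_force: 0.0
```

```bash
python3 to.py .6264 .2614 .10 1.454
python3 - <<'E'
from h import *
W=world(optics.camera('scene')[1],optics.camera_params('scene'))
c=W[200:280,390:500].reshape(-1,3)
for a,b in((.027,.042),(.006,.0105)):
    t=c[(c[:,2]>a)&(c[:,2]<b)]; print(np.median(t[:,2]),cv2.minAreaRect((t[:,:2]*1000).astype(np.float32)))
E
```

```text
t 5.62 pos [0.4471 0.2639 0.1185] F [ 0.3 -0.8 -0.7] op 0.701 gf 0.0 q6 1.55
shift [0.1691 0.0595 0.0193] rot [ 0.003 -0.004 -1.13 ]
0.03536165568581118 ((491.4192810058594, 219.29873657226562), (39.37452697753906, 166.17413330078125), 46.627037048339844)
0.008442490906570344 ((447.0564880371094, 264.64215087890625), (121.97554779052734, 238.5887451171875), 13.384787559509277)
```

Units first: turns go in shares of pi rad. So -1.13 rad / 3.1416 = -0.3597.

Request:
move_tool(
  deltas=[
    {"tx": 0.03, "ty": 0.01, "tz": 0.004, "drz": -0.0573, "finger_gap": 0.85},
    {"tx": 0.06, "ty": 0.02, "tz": 0.008, "drz": -0.1146, "finger_gap": 0.85},
    {"tx": 0.09, "ty": 0.03, "tz": 0.012, "drz": -0.1719, "finger_gap": 0.85},
    {"tx": 0.12, "ty": 0.04, "tz": 0.016, "drz": -0.2292, "finger_gap": 0.85},
    {"tx": 0.15, "ty": 0.05, "tz": 0.02, "drz": -0.2865, "finger_gap": 0.85},
    {"tx": 0.169, "ty": 0.059, "tz": 0.02, "drz": -0.3406, "finger_gap": 0.85},
    {"tx": 0.169, "ty": 0.059, "tz": 0.02, "drz": -0.3597, "finger_gap": 0.85},
    {"tx": 0.169, "ty": 0.059, "tz": 0.02, "drz": -0.3597, "finger_gap": 0.85},
  ],
)

```text
time_s: 6.68
eef_pos: [0.6239, 0.2609, 0.0941]
eef_rot: [-0.0, 0.748, 0.664, -0.001]
wrist_force: [-0.3, 0.4, -0.6]
opening: 0.851
grasp_force: 0.0
```

```bash
python3 to.py .6264 .2614 .008 1.454
python3 - <<'E'
from h import *
o=get_obs();p,d=optics.camera('wrist');cv2.imwrite('pics/w3.png',p);W=world(d,optics.camera_params('wrist'))
m=(W[...,2]>.02)&(W[...,2]<.035)&(np.hypot(W[...,0]-.6264,W[...,1]-.2614)<.04)
print(circ(cv2.convexHull(W[m][:,:2].astype(np.float32))[:,0]),np.percentile(W[m][:,2],98))
E
```

```text
t 6.67 pos [0.6239 0.2609 0.0941] F [-0.3  0.4 -0.6] op 0.851 gf 0.0 q6 0.34
shift [0.0008 0.0025 0.0861] rot [-0.002  0.001 -0.001]
(array([0.62667141, 0.26353706]), np.float64(0.021727501192505563)) 0.029028344218532235
```

View pics/w3.png

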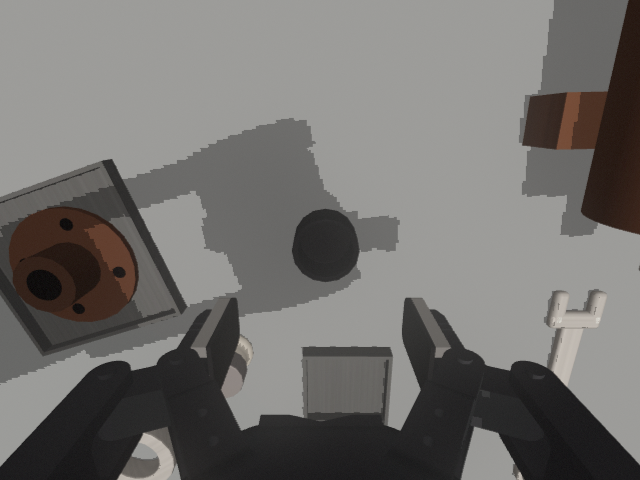

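The view shows the plate flat in its tray at (70,265) and cup_b at (325,245) between the open fingers.

Request:
move_tool(
  deltas=[
    {"tx": 0.001, "ty": 0.002, "tz": 0.045, "finger_gap": 0.85},
    {"tx": 0.001, "ty": 0.002, "tz": 0.08, "finger_gap": 0.85},
    {"tx": 0.001, "ty": 0.002, "tz": 0.086, "finger_gap": 0.85},
    {"tx": 0.001, "ty": 0.002, "tz": 0.086, "finger_gap": 0.2},
    {"tx": 0.001, "ty": 0.002, "tz": 0.086, "finger_gap": 0},
    {"tx": 0.001, "ty": 0.002, "tz": 0.086, "finger_gap": 0},
    {"tx": 0.001, "ty": 0.002, "tz": 0.086, "finger_gap": 0},
  ],
)

```text
time_s: 7.6
eef_pos: [0.6281, 0.2624, 0.0119]
eef_rot: [0.001, 0.747, 0.665, 0.002]
wrist_force: [0.0, 0.2, 6.3]
opening: 0.484
grasp_force: 61.3
```

```bash
python3 to.py .6293 .070 .1 1.454
```

```text
t 7.60 pos [0.6281 0.2624 0.0119] F [0.  0.2 6.3] op 0.484 gf 61.3 q6 0.34
shift [-0.1908  0.024  -0.0883] rot [ 0.004 -0.001 -0.   ]
```

Request:
move_tool(
  deltas=[
    {"tz": -0.03, "finger_gap": 0},
    {"tz": -0.05, "finger_gap": 0},
    {"tx": -0.04, "ty": 0.005, "tz": -0.05, "finger_gap": 0},
    {"tx": -0.09, "ty": 0.011, "tz": -0.05, "finger_gap": 0},
    {"tx": -0.126, "ty": 0.016, "tz": -0.05, "finger_gap": 0},
    {"tx": -0.126, "ty": 0.016, "tz": -0.05, "finger_gap": 0},
    {"tx": -0.126, "ty": 0.016, "tz": -0.05, "finger_gap": 0},
  ],
)

```text
time_s: 8.48
eef_pos: [0.6278, 0.1354, 0.0599]
eef_rot: [0.0, 0.747, 0.664, 0.0]
wrist_force: [0.8, -0.5, -1.0]
opening: 0.483
grasp_force: 60.9
```

```bash
python3 to.py .6294 .1354 .015 1.454
python3 - <<'E'
from h import *
o=get_obs();p,d=optics.camera('wrist');cv2.imwrite('pics/w4.png',p);W=world(d,optics.camera_params('wrist'));print(o['eef_pos'])
m=(W[...,2]>.045)&(np.hypot(W[...,0]-.6294,W[...,1]-.1354)<.03);h=W[m]
print('cup top pts',[np.round(W[v,320],4).tolist() for v in range(200,380,20)])
t=(W[...,2]>.009)&(W[...,2]<.02)&(np.hypot(W[...,0]-.6255,W[...,1]-.1026)<.09);print(cv2.minAreaRect((W[t][:,:2]*1000).astype(np.float32)))
E
```

```text
t 8.47 pos [0.6278 0.1354 0.0599] F [ 0.8 -0.5 -1. ] op 0.483 gf 60.9 q6 0.14
shift [0.0002 0.0015 0.0449] rot [ 0.001 -0.001 -0.001]
[0.62783994 0.1353606  0.05993475]
cup top pts [[0.6313, 0.1735, 0.0001], [0.6299, 0.1619, 0.0022], [0.6284, 0.1488, 0.0007], [0.6296, 0.1585, 0.0567], [0.6296, 0.1577, 0.0757], [0.6271, 0.1366, 0.0535], [0.6257, 0.1249, 0.0525], [0.625, 0.1188, 0.0601], [0.625, 0.1186, 0.0745]]
((625.61669921875, 103.91583251953125), (132.6953887939453, 70.31929779052734), 83.44032287597656)
```

View pics/w4.png

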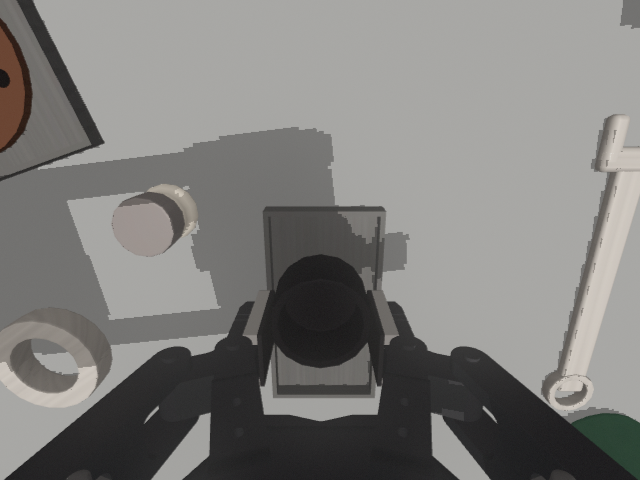

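Request:
move_tool(
  deltas=[
    {"tx": 0.001, "ty": 0.001, "tz": 0.025, "finger_gap": 0},
    {"tx": 0.001, "ty": 0.001, "tz": 0.037, "finger_gap": 0},
    {"tx": 0.001, "ty": 0.001, "tz": 0.042, "finger_gap": 0},
    {"tx": 0.001, "ty": 0.001, "tz": 0.044, "finger_gap": 0},
    {"tx": 0.001, "ty": 0.001, "tz": 0.0445, "finger_gap": 0},
    {"tx": 0.001, "ty": 0.001, "tz": 0.0445, "finger_gap": 0},
  ],
)

```text
time_s: 9.28
eef_pos: [0.6292, 0.1358, 0.0156]
eef_rot: [0.0, 0.747, 0.665, 0.0]
wrist_force: [0.1, -0.8, -0.5]
opening: 0.483
grasp_force: 60.9
```

```bash
python3 to.py .6294 .1360 .0145 1.454
```

```text
t 9.28 pos [0.6292 0.1358 0.0156] F [ 0.1 -0.8 -0.5] op 0.483 gf 60.9 q6 0.15
shift [0.0002 0.0002 0.0011] rot [ 0.001 -0.    -0.   ]
```

Request:
move_tool(
  deltas=[
    {"tz": 0.0006, "finger_gap": 0},
    {"tz": 0.0013, "finger_gap": 0},
    {"tz": 0.0013, "finger_gap": 0},
  ],
)

```text
time_s: 9.65
eef_pos: [0.6291, 0.1358, 0.0149]
eef_rot: [0.0, 0.747, 0.665, 0.0]
wrist_force: [-3.8, -0.5, 6.4]
opening: 0.481
grasp_force: 61.6
```

Request:
move_tool(
  deltas=[
    {"finger_gap": 0.55},
    {"finger_gap": 0.7},
    {"finger_gap": 0.75},
    {"tz": -0.02, "finger_gap": 0.75},
    {"tz": -0.07, "finger_gap": 0.75},
    {"tz": -0.1, "finger_gap": 0.75},
  ],
)

```text
time_s: 10.4
eef_pos: [0.6303, 0.1359, 0.1179]
eef_rot: [0.001, 0.747, 0.665, 0.002]
wrist_force: [1.1, -0.0, 0.2]
opening: 0.75
grasp_force: 0.0
```

```bash
python3 to.py .4472 -.2635 .1 .324
```

```text
t 10.40 pos [0.6303 0.1359 0.1179] F [ 1.1 -0.   0.2] op 0.750 gf 0.0 q6 0.15
shift [-0.4181 -0.1353  0.017 ] rot [ 0.003 -0.003  1.13 ]
```

Scaled: 1.13 rad / 3.1416 = 0.3597.

Request:
move_tool(
  deltas=[
    {"tx": -0.055, "ty": -0.018, "drz": 0.0477, "finger_gap": 0.85},
    {"tx": -0.11, "ty": -0.036, "drz": 0.0955, "finger_gap": 0.85},
    {"tx": -0.16, "ty": -0.052, "tz": 0.004, "drz": 0.1432, "finger_gap": 0.85},
    {"tx": -0.21, "ty": -0.068, "tz": 0.006, "drz": 0.191, "finger_gap": 0.85},
    {"tx": -0.26, "ty": -0.085, "tz": 0.01, "drz": 0.2387, "finger_gap": 0.85},
    {"tx": -0.31, "ty": -0.1, "tz": 0.013, "drz": 0.2865, "finger_gap": 0.85},
    {"tx": -0.36, "ty": -0.117, "tz": 0.017, "drz": 0.3342, "finger_gap": 0.85},
    {"tx": -0.4, "ty": -0.13, "tz": 0.017, "drz": 0.3597, "finger_gap": 0.85},
    {"tx": -0.418, "ty": -0.135, "tz": 0.017, "drz": 0.3597, "finger_gap": 0.85},
    {"tx": -0.418, "ty": -0.135, "tz": 0.017, "drz": 0.3597, "finger_gap": 0.85},
  ],
)

```text
time_s: 11.65
eef_pos: [0.4461, -0.2644, 0.0976]
eef_rot: [0.0, 0.987, 0.161, 0.0]
wrist_force: [0.6, 0.4, 0.6]
opening: 0.847
grasp_force: 0.0
```

```bash
python3 to.py .4472 -.2635 .008 .324
python3 - <<'E'
from h import *
o=get_obs();p,d=optics.camera('wrist');cv2.imwrite('pics/w5.png',p);W=world(d,optics.camera_params('wrist'));print(o['eef_pos'])
m=(W[...,2]>.02)&(W[...,2]<.035)&(np.hypot(W[...,0]-.4472,W[...,1]+.2635)<.04)
print(circ(cv2.convexHull(W[m][:,:2].astype(np.float32))[:,0]),np.percentile(W[m][:,2],98))
W=world(optics.camera('scene')[1],optics.camera_params('scene'))
m=(W[...,2]>.02)&(W[...,2]<.04)&(np.hypot(W[...,0]-.629,W[...,1]-.136)<.035);print(circ(cv2.convexHull(W[m][:,:2].astype(np.float32))[:,0]),np.percentile(W[m][:,2],[2,98]))
E
```

```text
t 11.65 pos [ 0.4461 -0.2644  0.0976] F [0.6 0.4 0.6] op 0.847 gf 0.0 q6 0.48
shift [ 0.0013 -0.0006  0.0896] rot [ 0.001 -0.001 -0.001]
[ 0.44606706 -0.26443591  0.09758245]
(array([ 0.44689046, -0.26154339]), np.float64(0.0217357220293971)) 0.028371950293502035
(array([0.63043536, 0.13540492]), np.float64(0.021884788914768437)) [0.0204909  0.03236794]
```

Request:
move_tool(
  deltas=[
    {"tx": 0.001, "ty": -0.001, "tz": 0.045, "finger_gap": 0.85},
    {"tx": 0.001, "ty": -0.001, "tz": 0.08, "finger_gap": 0.85},
    {"tx": 0.001, "ty": -0.001, "tz": 0.089, "finger_gap": 0.85},
    {"tx": 0.001, "ty": -0.001, "tz": 0.089, "finger_gap": 0.2},
    {"tx": 0.001, "ty": -0.001, "tz": 0.089, "finger_gap": 0},
    {"tx": 0.001, "ty": -0.001, "tz": 0.089, "finger_gap": 0},
    {"tx": 0.001, "ty": -0.001, "tz": 0.089, "finger_gap": 0},
  ],
)

```text
time_s: 12.62
eef_pos: [0.4478, -0.2631, 0.0094]
eef_rot: [0.001, 0.987, 0.161, 0.001]
wrist_force: [0.3, 1.8, 6.4]
opening: 0.489
grasp_force: 61.3
```

Request:
move_tool(
  deltas=[
    {"tz": -0.03, "finger_gap": 0},
    {"tz": -0.08, "finger_gap": 0},
    {"tz": -0.09, "finger_gap": 0},
  ],
)

```text
time_s: 13.0
eef_pos: [0.4485, -0.2642, 0.1017]
eef_rot: [0.003, 0.987, 0.161, 0.002]
wrist_force: [0.7, -0.2, -0.5]
opening: 0.494
grasp_force: 61.1
```

```bash
python3 to.py .6217 .0705 .1 1.454
```

```text
t 13.00 pos [ 0.4485 -0.2642  0.1017] F [ 0.7 -0.2 -0.5] op 0.494 gf 61.1 q6 0.49
shift [ 0.2707 -0.2622  0.0009] rot [ 8.00e-03  1.00e-03 -1.13e+00]
```

Scaled: -1.13 rad / 3.1416 = -0.3597.

Request:
move_tool(
  deltas=[
    {"tx": 0.035, "ty": -0.033, "drz": -0.0477, "finger_gap": 0},
    {"tx": 0.07, "ty": -0.067, "drz": -0.0955, "finger_gap": 0},
    {"tx": 0.11, "ty": -0.105, "drz": -0.1432, "finger_gap": 0},
    {"tx": 0.15, "ty": -0.145, "drz": -0.191, "finger_gap": 0},
    {"tx": 0.19, "ty": -0.183, "tz": 0.005, "drz": -0.2387, "finger_gap": 0},
    {"tx": 0.225, "ty": -0.22, "tz": 0.015, "drz": -0.2865, "finger_gap": 0},
    {"tx": 0.26, "ty": -0.25, "tz": 0.03, "drz": -0.3342, "finger_gap": 0},
    {"tx": 0.271, "ty": -0.262, "tz": 0.03, "drz": -0.3597, "finger_gap": 0},
    {"tx": 0.271, "ty": -0.262, "tz": 0.03, "drz": -0.3597, "finger_gap": 0},
    {"tx": 0.271, "ty": -0.262, "tz": 0.03, "drz": -0.3597, "finger_gap": 0},
  ],
)

```text
time_s: 14.25
eef_pos: [0.6196, 0.0716, 0.0674]
eef_rot: [-0.0, 0.748, 0.664, -0.0]
wrist_force: [-0.6, 0.4, -0.8]
opening: 0.489
grasp_force: 61.1
```

```bash
python3 to.py .6217 .0705 .0125 1.454
python3 - <<'E'
from h import *
p,d=optics.camera('wrist');cv2.imwrite('pics/w6.png',p);W=world(d,optics.camera_params('wrist'));print(get_obs()['eef_pos'])
print([np.round(W[v,320],4).tolist() for v in range(240,380,15)])
E
```

```text
t 14.25 pos [0.6196 0.0716 0.0674] F [-0.6  0.4 -0.8] op 0.489 gf 61.1 q6 0.04
shift [-0.0008  0.0023  0.0549] rot [-0.001  0.    -0.002]
[0.61967044 0.07132851 0.06760368]
[[0.6201, 0.0823, 0.003], [0.6189, 0.072, 0.0025], [0.6216, 0.0931, 0.0737], [0.6215, 0.0919, 0.0855], [0.6191, 0.0727, 0.0625], [0.6182, 0.0649, 0.0632], [0.6171, 0.0557, 0.0619], [0.6169, 0.0536, 0.0709], [0.6169, 0.0536, 0.0817], [0.6076, -0.0232, 0.0003]]
```

View pics/w6.png

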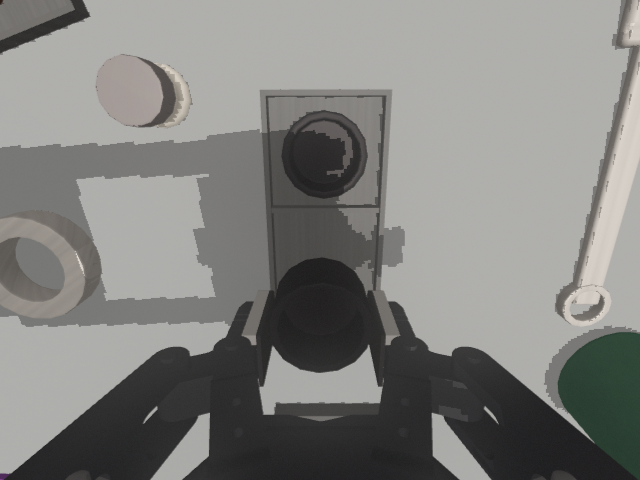

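Cup_b stands upright in its bay at (325,153). Cup_a is held over the other bay at (320,310).

Request:
move_tool(
  deltas=[
    {"ty": 0.002, "tz": 0.03, "finger_gap": 0},
    {"ty": 0.002, "tz": 0.045, "finger_gap": 0},
    {"ty": 0.002, "tz": 0.051, "finger_gap": 0},
    {"ty": 0.002, "tz": 0.053, "finger_gap": 0},
    {"ty": 0.002, "tz": 0.0535, "finger_gap": 0},
    {"ty": 0.002, "tz": 0.0535, "finger_gap": 0},
  ],
)

```text
time_s: 15.05
eef_pos: [0.6226, 0.0721, 0.0149]
eef_rot: [0.0, 0.747, 0.665, 0.0]
wrist_force: [-0.0, 0.9, 0.3]
opening: 0.492
grasp_force: 61.1
```

```bash
python3 to.py .6217 .0705 .0125 1.454
```

```text
t 15.05 pos [0.6226 0.0721 0.0149] F [-0.   0.9  0.3] op 0.492 gf 61.1 q6 0.04
shift [-0.0017 -0.0007  0.0024] rot [ 0.001 -0.    -0.   ]
```

Request:
move_tool(
  deltas=[
    {"tz": 0.0006, "finger_gap": 0},
    {"tz": 0.0012, "finger_gap": 0},
    {"tz": 0.0018, "finger_gap": 0},
    {"tz": 0.0022, "finger_gap": 0},
    {"tz": 0.0022, "finger_gap": 0},
  ],
)

```text
time_s: 15.68
eef_pos: [0.6221, 0.0721, 0.0124]
eef_rot: [-0.0, 0.747, 0.665, -0.0]
wrist_force: [-3.2, -0.2, 5.4]
opening: 0.492
grasp_force: 61.6
```

```bash
python3 to.py .6217 .0705 .0125 1.454
```

```text
t 15.68 pos [0.6221 0.0721 0.0124] F [-3.2 -0.2  5.4] op 0.492 gf 61.6 q6 0.04
shift [-0.0017 -0.0002 -0.0001] rot [-0.  0. -0.]
```

Request:
move_tool(
  deltas=[
    {"finger_gap": 0.55},
    {"finger_gap": 0.7},
    {"finger_gap": 0.75},
    {"tz": -0.02, "finger_gap": 0.75},
    {"tz": -0.07, "finger_gap": 0.75},
    {"tz": -0.09, "finger_gap": 1},
  ],
)

```text
time_s: 16.42
eef_pos: [0.6245, 0.072, 0.1067]
eef_rot: [0.002, 0.747, 0.665, 0.002]
wrist_force: [-0.4, -0.3, 0.7]
opening: 0.937
grasp_force: 0.0
```

```bash
python3 to.py .443 .088 .1 1.454
```

```text
t 16.43 pos [0.6245 0.072  0.1067] F [-0.4 -0.3  0.7] op 0.937 gf 0.0 q6 0.04
shift [-0.0053 -0.1821  0.0055] rot [ 0.006 -0.    -0.   ]
```

Request:
move_tool(
  deltas=[
    {"tx": -0.001, "ty": -0.05, "finger_gap": 1},
    {"tx": -0.003, "ty": -0.1, "finger_gap": 1},
    {"tx": -0.005, "ty": -0.15, "finger_gap": 1},
    {"tx": -0.005, "ty": -0.18, "finger_gap": 1},
    {"tx": -0.005, "ty": -0.18, "finger_gap": 1},
    {"tx": -0.005, "ty": -0.18, "finger_gap": 1},
  ],
)

```text
time_s: 17.18
eef_pos: [0.444, 0.088, 0.1028]
eef_rot: [0.001, 0.747, 0.665, 0.001]
wrist_force: [0.2, -0.1, -0.7]
opening: 1.004
grasp_force: 0.0
```

```bash
python3 to.py .443 .088 .003 1.454
python3 - <<'E'
from h import *
p,d=optics.camera('wrist');cv2.imwrite('pics/w7.png',p);W=world(d,optics.camera_params('wrist'))
m=(W[...,2]>.013)&(W[...,2]<.024)&(np.hypot(W[...,0]-.443,W[...,1]-.088)<.05)
print(circ(cv2.convexHull(W[m][:,:2].astype(np.float32))[:,0]),np.percentile(W[m][:,2],98))
W=world(optics.camera('scene')[1],optics.camera_params('scene'))
m=(W[...,2]>.02)&(W[...,2]<.04)&(np.hypot(W[...,0]-.622,W[...,1]-.072)<.035);print(circ(cv2.convexHull(W[m][:,:2].astype(np.float32))[:,0]),np.percentile(W[m][:,2],[2,98]))
E
```

```text
t 17.18 pos [0.444  0.088  0.1028] F [ 0.2 -0.1 -0.7] op 1.004 gf 0.0 q6 0.05
shift [-0.0001 -0.0012  0.0998] rot [ 0.002 -0.    -0.   ]
(array([0.4429742 , 0.08942861]), np.float64(0.03363569659009453)) 0.0187483901859294
(array([0.62333184, 0.07067811]), np.float64(0.021719442267075454)) [0.02037888 0.03239038]
```

View pics/w7.png

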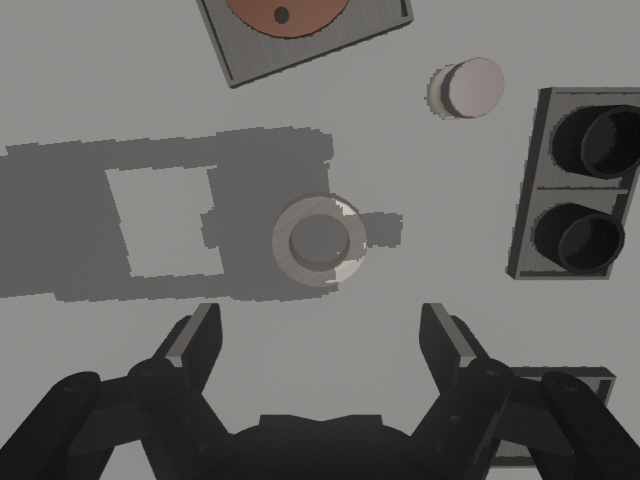

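Both cups stand upright in their bays at (590,140) and (570,240). The large race is centred under the fingers at (320,240).

Request:
move_tool(
  deltas=[
    {"ty": -0.001, "tz": 0.05, "finger_gap": 1},
    {"ty": -0.001, "tz": 0.085, "finger_gap": 1},
    {"ty": -0.001, "tz": 0.097, "finger_gap": 1},
    {"ty": -0.001, "tz": 0.099, "finger_gap": 1},
    {"ty": -0.001, "tz": 0.099, "finger_gap": 0.6},
    {"ty": -0.001, "tz": 0.099, "finger_gap": 0},
    {"ty": -0.001, "tz": 0.099, "finger_gap": 0},
    {"ty": -0.001, "tz": 0.099, "finger_gap": 0},
  ],
)

```text
time_s: 18.27
eef_pos: [0.4432, 0.0882, 0.0053]
eef_rot: [0.001, 0.747, 0.665, 0.001]
wrist_force: [-4.4, -1.2, 11.7]
opening: 0.759
grasp_force: 63.0
```

Request:
move_tool(
  deltas=[
    {"tz": -0.03, "finger_gap": 0},
    {"tz": -0.08, "finger_gap": 0},
    {"tz": -0.09, "finger_gap": 0},
    {"tz": -0.09, "finger_gap": 0},
  ],
)

```text
time_s: 18.77
eef_pos: [0.4424, 0.0883, 0.0939]
eef_rot: [0.001, 0.747, 0.665, 0.001]
wrist_force: [-0.2, 0.3, -3.4]
opening: 0.758
grasp_force: 67.3
```

```bash
python3 to.py .615 -.103 .095 1.454
python3 - <<'E'
from h import *
p,d=optics.camera('wrist');cv2.imwrite('pics/w8.png',p);W=world(d,optics.camera_params('wrist'))
print([(u,np.round(W[v,u],4).tolist()) for v in (270,330) for u in range(220,430,15)])
E
```

```text
t 18.77 pos [0.4424 0.0883 0.0939] F [-0.2  0.3 -3.4] op 0.758 gf 67.3 q6 0.05
shift [-0.1698  0.1937 -0.0006] rot [ 0.003 -0.    -0.   ]
[(220, [0.3639, 0.0742, -0.0015]), (235, [0.3749, 0.0728, -0.0017]), (250, [0.3862, 0.0718, -0.001]), (265, [0.4211, 0.1152, 0.1044]), (280, [0.4272, 0.1145, 0.1043]), (295, [0.4335, 0.1143, 0.1056]), (310, [0.4394, 0.1128, 0.1037]), (325, [0.4455, 0.1122, 0.104]), (340, [0.4516, 0.1116, 0.1044]), (355, [0.4577, 0.1111, 0.1047]), (370, [0.464, 0.1098, 0.1035]), (385, [0.4859, 0.0597, -0.0023]), (400, [0.497, 0.0585, -0.0022]), (415, [0.508, 0.0575, -0.0016]), (220, [0.4066, 0.1041, 0.1282]), (235, [0.4098, 0.0997, 0.1223]), (250, [0.4099, 0.088, 0.1048]), (265, [0.4166, 0.0877, 0.1056]), (280, [0.4216, 0.0824, 0.0984]), (295, [0.4122, 0.0167, -0.0012]), (310, [0.424, 0.0153, -0.0012]), (325, [0.4357, 0.0136, -0.0018]), (340, [0.4475, 0.0127, -0.0011]), (355, [0.4558, 0.0748, 0.093]), (370, [0.4618, 0.0819, 0.1047]), (385, [0.4682, 0.0817, 0.1055]), (400, [0.4733, 0.086, 0.1128]), (415, [0.4757, 0.0962, 0.1284])]
```

View pics/w8.png

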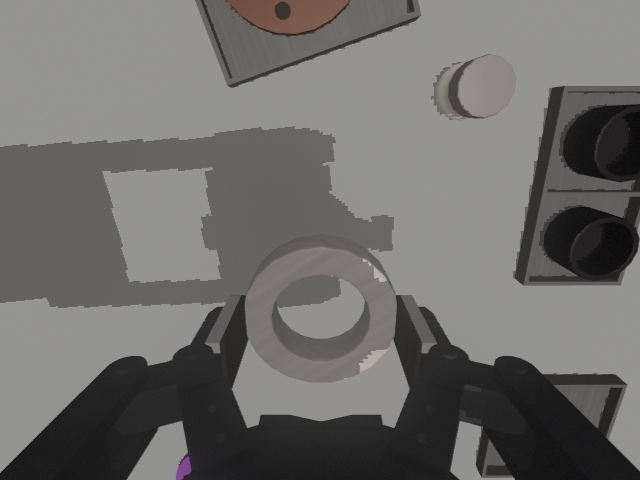

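The race is held level, about 3 mm off the TCP centre at most. I'm moving over the post.

Request:
move_tool(
  deltas=[
    {"tx": -0.03, "ty": 0.035, "finger_gap": 0},
    {"tx": -0.07, "ty": 0.08, "finger_gap": 0},
    {"tx": -0.11, "ty": 0.125, "finger_gap": 0},
    {"tx": -0.15, "ty": 0.17, "finger_gap": 0},
    {"tx": -0.17, "ty": 0.194, "finger_gap": 0},
    {"tx": -0.17, "ty": 0.194, "finger_gap": 0},
    {"tx": -0.17, "ty": 0.194, "finger_gap": 0},
  ],
)

```text
time_s: 19.7
eef_pos: [0.6127, -0.1023, 0.0907]
eef_rot: [-0.002, 0.747, 0.665, -0.001]
wrist_force: [0.2, 1.5, -2.4]
opening: 0.763
grasp_force: 67.3
```

```bash
python3 to.py .6155 -.103 .010 1.454
python3 - <<'E'
from h import *
p,d=optics.camera('wrist');cv2.imwrite('pics/w9.png',p);W=world(d,optics.camera_params('wrist'))
for n,a,b in(('post',.036,.05),('race',.094,.112)):
  m=(W[...,2]>a)&(W[...,2]<b)&(np.hypot(W[...,0]-.6155,W[...,1]+.103)<(.025 if n=='post' else .04));q=W[m]
  if n=='race': m&=np.arange(640)[None]>0
  print(n,m.sum(),q.min(0).round(4),q.max(0).round(4),np.median(q,0).round(4))
E
```

```text
t 19.70 pos [ 0.6127 -0.1023  0.0907] F [ 0.2  1.5 -2.4] op 0.763 gf 67.3 q6 -0.24
shift [-0.0005  0.0032  0.0806] rot [-0.004 -0.001 -0.   ]Traceback (most recent call last):
  File "<stdin>", line 6, in <module>
    return umr_minimum(a, axis, None, out, keepdims, initial, where)
ValueError: zero-size array to reduction operation minimum which has no identity
```

View pics/w9.png

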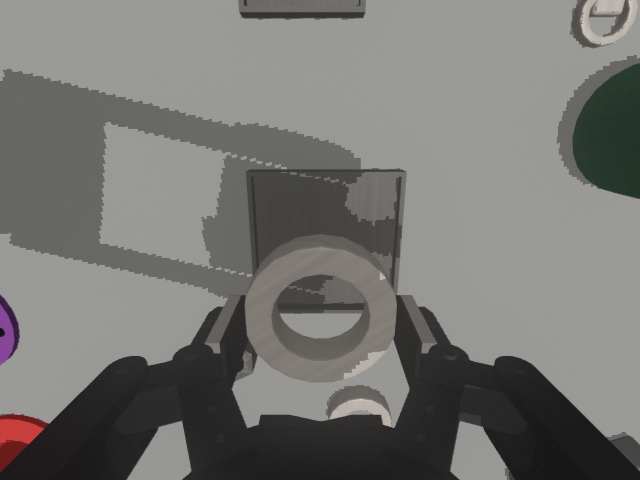

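The post is hidden behind the race's near rim. The calibrated offset is under 3 mm against 15 mm of clearance, so I'm lowering.

Request:
move_tool(
  deltas=[
    {"ty": 0.002, "tz": 0.02, "finger_gap": 0},
    {"ty": 0.002, "tz": 0.04, "finger_gap": 0},
    {"ty": 0.002, "tz": 0.06, "finger_gap": 0},
    {"ty": 0.002, "tz": 0.072, "finger_gap": 0},
    {"ty": 0.002, "tz": 0.077, "finger_gap": 0},
    {"ty": 0.002, "tz": 0.079, "finger_gap": 0},
    {"ty": 0.002, "tz": 0.079, "finger_gap": 0},
  ],
)

```text
time_s: 20.62
eef_pos: [0.617, -0.1037, 0.0145]
eef_rot: [0.0, 0.747, 0.665, 0.0]
wrist_force: [0.1, 0.4, -1.9]
opening: 0.76
grasp_force: 67.3
```

```bash
python3 to.py .6155 -.103 .010 1.454
```

```text
t 20.62 pos [ 0.617  -0.1037  0.0145] F [ 0.1  0.4 -1.9] op 0.760 gf 67.3 q6 -0.24
shift [ 0.0005 -0.0015  0.0045] rot [ 0.001  0.    -0.   ]
```

Request:
move_tool(
  deltas=[
    {"tz": 0.001, "finger_gap": 0},
    {"tz": 0.002, "finger_gap": 0},
    {"tz": 0.003, "finger_gap": 0},
    {"tz": 0.0037, "finger_gap": 0},
    {"tz": 0.0043, "finger_gap": 0},
    {"tz": 0.0043, "finger_gap": 0},
  ],
)

```text
time_s: 21.38
eef_pos: [0.6165, -0.1034, 0.0096]
eef_rot: [-0.0, 0.747, 0.665, -0.0]
wrist_force: [-0.7, -0.2, -2.3]
opening: 0.755
grasp_force: 67.3
```

```bash
python3 to.py .6155 -.103 .010 1.454
```

```text
t 21.38 pos [ 0.6165 -0.1034  0.0096] F [-0.7 -0.2 -2.3] op 0.755 gf 67.3 q6 -0.24
shift [ 0.0003 -0.001  -0.0004] rot [-0. -0. -0.]
```

Request:
move_tool(
  deltas=[
    {"tz": 0.0006, "finger_gap": 0},
    {"tz": 0.0012, "finger_gap": 0},
    {"tz": 0.0012, "finger_gap": 0},
  ],
)

```text
time_s: 21.75
eef_pos: [0.6166, -0.1035, 0.0086]
eef_rot: [0.0, 0.747, 0.665, 0.0]
wrist_force: [-0.6, 0.6, -0.5]
opening: 0.76
grasp_force: 67.5
```

Request:
move_tool(
  deltas=[
    {"tz": 0.0006, "finger_gap": 0},
    {"tz": 0.0012, "finger_gap": 0},
    {"tz": 0.0012, "finger_gap": 0},
  ],
)

```text
time_s: 22.12
eef_pos: [0.6166, -0.1035, 0.0085]
eef_rot: [0.0, 0.747, 0.665, -0.0]
wrist_force: [-5.6, 1.3, 8.1]
opening: 0.761
grasp_force: 68.6
```

```bash
python3 to.py .6155 -.103 .010 1.454
python3 - <<'E'
from h import *
p,d=optics.camera('scene');W=world(d,optics.camera_params('scene'))
m=(np.hypot(W[...,0]-.6155,W[...,1]+.103)<.036)&(W[...,2]>.012)&(W[...,2]<.04)
print(np.percentile(W[m][:,2],[2,25,50,75,90]))
p,d=optics.camera('side');cv2.imwrite('pics/s2.png',cv2.resize(p[200:350,300:500],None,fx=4,fy=4))
E
```

```text
t 22.12 pos [ 0.6166 -0.1035  0.0085] F [-5.6  1.3  8.1] op 0.761 gf 68.6 q6 -0.24
shift [ 0.0003 -0.0011 -0.0015] rot [-0.  0. -0.]
[0.01239777 0.01906129 0.02098682 0.02191983 0.02842352]
```

View pics/s2.png

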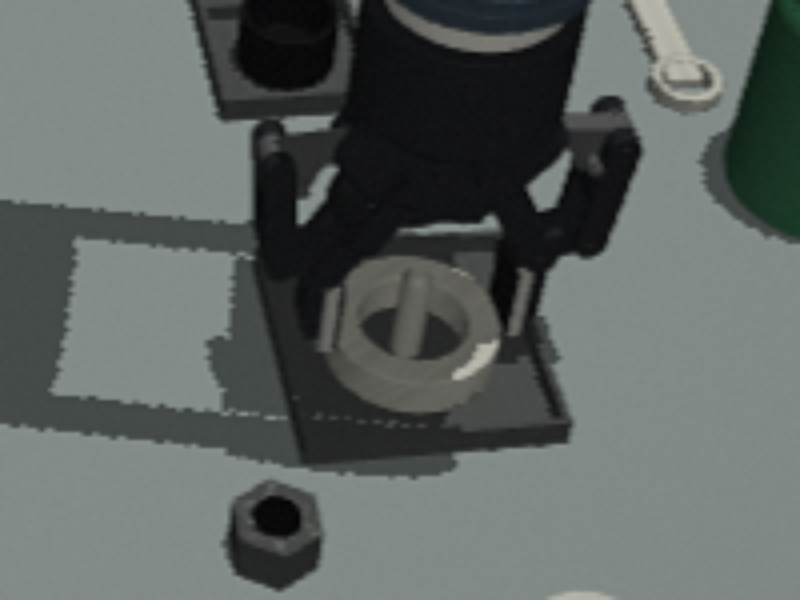

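The large race sits around the post on the tray floor, top at 21 mm as it must be. I'll release and retreat.

Request:
move_tool(
  deltas=[
    {"finger_gap": 0.85},
    {"finger_gap": 0.92},
    {"finger_gap": 0.95},
    {"tz": -0.02, "finger_gap": 0.95},
    {"tz": -0.07, "finger_gap": 0.95},
    {"tz": -0.1, "finger_gap": 0.9},
  ],
)

```text
time_s: 22.98
eef_pos: [0.6179, -0.104, 0.1113]
eef_rot: [0.002, 0.747, 0.665, 0.001]
wrist_force: [-0.1, 0.3, 0.5]
opening: 0.9
grasp_force: 0.0
```

```bash
python3 to.py .6263 -.2564 .1 1.454
```

```text
t 22.98 pos [ 0.6179 -0.104   0.1113] F [-0.1  0.3  0.5] op 0.900 gf 0.0 q6 -0.24
shift [-0.1504  0.026   0.0116] rot [ 0.004  0.001 -0.   ]
```

Request:
move_tool(
  deltas=[
    {"tx": -0.05, "ty": 0.009, "finger_gap": 0.95},
    {"tx": -0.1, "ty": 0.018, "tz": 0.005, "finger_gap": 0.95},
    {"tx": -0.14, "ty": 0.026, "tz": 0.01, "finger_gap": 0.95},
    {"tx": -0.15, "ty": 0.026, "tz": 0.01, "finger_gap": 0.95},
    {"tx": -0.15, "ty": 0.026, "tz": 0.01, "finger_gap": 0.95},
  ],
)

```text
time_s: 23.6
eef_pos: [0.6248, -0.2557, 0.0981]
eef_rot: [0.0, 0.748, 0.664, 0.0]
wrist_force: [0.5, 0.2, -0.1]
opening: 0.951
grasp_force: 0.0
```

```bash
python3 to.py .6263 -.2564 .002 1.454
python3 - <<'E'
from h import *
p,d=optics.camera('wrist');W=world(d,optics.camera_params('wrist'))
m=(W[...,2]>.011)&(W[...,2]<.02)&(np.hypot(W[...,0]-.6263,W[...,1]+.2564)<.04)
print(circ(cv2.convexHull(W[m][:,:2].astype(np.float32))[:,0]),np.percentile(W[m][:,2],98))
W=world(optics.camera('scene')[1],optics.camera_params('scene'))
m=(np.hypot(W[...,0]-.6155,W[...,1]+.103)<.045)&(W[...,2]>.017)&(W[...,2]<.026)
print('large',circ(cv2.convexHull(W[m][:,:2].astype(np.float32))[:,0]),np.median(W[m][:,2]))
m=(np.hypot(W[...,0]-.6155,W[...,1]+.103)<.03)&(W[...,2]>.04)&(W[...,2]<.06);print('post',np.median(W[m],0))
E
```

```text
t 23.60 pos [ 0.6248 -0.2557  0.0981] F [ 0.5  0.2 -0.1] op 0.951 gf 0.0 q6 -0.45
shift [-0.0005  0.0015  0.0961] rot [ 0.001 -0.    -0.001]
(array([ 0.62573292, -0.25415319]), np.float64(0.02564590151830361)) 0.01574290518707461
large (array([ 0.61808436, -0.10342553]), np.float64(0.03399131642760894)) 0.021093869761634076
post [ 0.61918323 -0.10212545  0.04338345]
```

Request:
move_tool(
  deltas=[
    {"ty": 0.001, "tz": 0.05, "finger_gap": 0.95},
    {"ty": 0.001, "tz": 0.082, "finger_gap": 0.95},
    {"ty": 0.001, "tz": 0.094, "finger_gap": 0.95},
    {"ty": 0.001, "tz": 0.096, "finger_gap": 0.9},
    {"ty": 0.001, "tz": 0.096, "finger_gap": 0.5},
    {"ty": 0.001, "tz": 0.096, "finger_gap": 0},
    {"ty": 0.001, "tz": 0.096, "finger_gap": 0},
    {"ty": 0.001, "tz": 0.096, "finger_gap": 0},
  ],
)

```text
time_s: 24.7
eef_pos: [0.6273, -0.2563, 0.004]
eef_rot: [0.002, 0.747, 0.665, 0.001]
wrist_force: [-0.4, 1.2, 5.6]
opening: 0.579
grasp_force: 61.0
```

Request:
move_tool(
  deltas=[
    {"tz": -0.03, "finger_gap": 0},
    {"tz": -0.08, "finger_gap": 0},
    {"tz": -0.09, "finger_gap": 0},
    {"tz": -0.09, "finger_gap": 0},
  ],
)

```text
time_s: 25.2
eef_pos: [0.6264, -0.2559, 0.0925]
eef_rot: [0.001, 0.747, 0.665, 0.0]
wrist_force: [-0.3, -0.3, -2.3]
opening: 0.57
grasp_force: 62.6
```

```bash
python3 to.py .6165 -.103 .095 1.454
python3 - <<'E'
from h import *
p,d=optics.camera('wrist');cv2.imwrite('pics/w10.png',p);W=world(d,optics.camera_params('wrist'))
print([(u,np.round(W[v,u],4).tolist()) for v in (275,290) for u in range(290,350,15)],[(v,np.round(W[v,320],4).tolist()) for v in range(250,390,12)])
E
```

```text
t 25.20 pos [ 0.6264 -0.2559  0.0925] F [-0.3 -0.3 -2.3] op 0.570 gf 62.6 q6 -0.45
shift [ 0.1507 -0.0277 -0.0027] rot [ 0.002  0.001 -0.   ]
[(290, [0.6148, -0.2324, 0.1012]), (305, [0.6209, -0.2333, 0.1007]), (320, [0.6271, -0.2342, 0.1003]), (335, [0.6334, -0.2346, 0.101]), (290, [0.6137, -0.2394, 0.101]), (305, [0.62, -0.2402, 0.1008]), (320, [0.6199, -0.2936, -0.0019]), (335, [0.6327, -0.2416, 0.1009])] [(250, [0.6237, -0.2614, -0.0015]), (262, [0.6277, -0.2291, 0.0985]), (274, [0.6272, -0.2334, 0.101]), (286, [0.6266, -0.239, 0.101]), (298, [0.6192, -0.2997, -0.0009]), (310, [0.6179, -0.3109, -0.0025]), (322, [0.6167, -0.321, -0.0017]), (334, [0.6231, -0.2682, 0.0924]), (346, [0.6232, -0.2683, 0.1014]), (358, [0.6225, -0.2742, 0.102]), (370, [0.6115, -0.3657, -0.0015]), (382, [0.6101, -0.3782, -0.0021])]
```

View pics/w10.png

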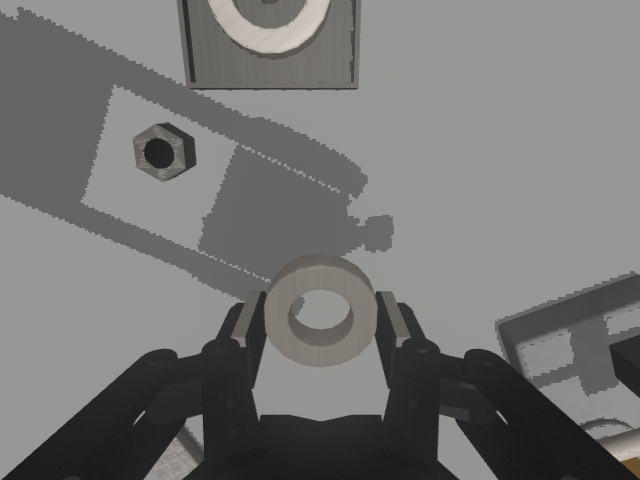

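The small race is held level and centred. I'm going over the post.

Request:
move_tool(
  deltas=[
    {"tx": 0.04, "ty": -0.007, "finger_gap": 0},
    {"tx": 0.08, "ty": -0.015, "finger_gap": 0},
    {"tx": 0.12, "ty": -0.022, "finger_gap": 0},
    {"tx": 0.145, "ty": -0.027, "finger_gap": 0},
    {"tx": 0.151, "ty": -0.028, "finger_gap": 0},
    {"tx": 0.151, "ty": -0.028, "finger_gap": 0},
    {"tx": 0.151, "ty": -0.028, "finger_gap": 0},
  ],
)

```text
time_s: 26.12
eef_pos: [0.6158, -0.1037, 0.0912]
eef_rot: [0.0, 0.748, 0.664, -0.0]
wrist_force: [-0.0, -0.3, -2.4]
opening: 0.569
grasp_force: 62.6
```

```bash
python3 to.py .616 -.103 .065 1.454
python3 - <<'E'
from h import *
for n in('scene','side'):
  p,d=optics.camera(n);W=world(d,optics.camera_params(n))
  c=W[(np.hypot(W[...,0]-.6155,W[...,1]+.103)<.012)&(W[...,2]>.025)&(W[...,2]<.046)];print(n,len(c),np.median(c,0),c[:,2].max())
  k=W[(np.hypot(W[...,0]-.616,W[...,1]+.103)<.03)&(W[...,2]>.083)&(W[...,2]<.1035)]; print(k.min(0),k.max(0))
E
```

```text
t 26.12 pos [ 0.6158 -0.1037  0.0912] F [-0.  -0.3 -2.4] op 0.569 gf 62.6 q6 -0.24
shift [0.0007 0.0001 0.0262] rot [ 0.     0.    -0.001]
scene 91 [ 0.62058966 -0.10218462  0.03696637] 0.04579267330867748
[ 0.59008318 -0.12924109  0.08636494] [ 0.64336425 -0.07856422  0.10348264]
side 91 [ 0.61301788 -0.10593525  0.03805845] 0.04550402615027127
[ 0.58727426 -0.13049817  0.08592734] [ 0.64198283 -0.07794157  0.10339746]
```

The post axis and race centre agree within about 1 mm. I'm lowering onto the large race, final TCP about 0.0275.

Request:
move_tool(
  deltas=[
    {"tz": 0.02, "finger_gap": 0},
    {"tz": 0.036, "finger_gap": 0},
    {"tz": 0.05, "finger_gap": 0},
    {"tz": 0.058, "finger_gap": 0},
    {"tz": 0.061, "finger_gap": 0},
    {"tz": 0.062, "finger_gap": 0},
    {"tz": 0.062, "finger_gap": 0},
  ],
)

```text
time_s: 27.1
eef_pos: [0.6161, -0.1025, 0.0298]
eef_rot: [0.0, 0.747, 0.665, 0.0]
wrist_force: [-0.5, -0.1, -1.9]
opening: 0.573
grasp_force: 62.6
```

```bash
python3 to.py .616 -.103 .0275 1.454
```

```text
t 27.10 pos [ 0.6161 -0.1025  0.0298] F [-0.5 -0.1 -1.9] op 0.573 gf 62.6 q6 -0.24
shift [-0.0005 -0.      0.0023] rot [ 0.001  0.    -0.   ]
```

Request:
move_tool(
  deltas=[
    {"tz": 0.0008, "finger_gap": 0},
    {"tz": 0.0015, "finger_gap": 0},
    {"tz": 0.002, "finger_gap": 0},
    {"tz": 0.002, "finger_gap": 0},
  ],
)

```text
time_s: 27.6
eef_pos: [0.6156, -0.1023, 0.0272]
eef_rot: [-0.0, 0.747, 0.665, -0.0]
wrist_force: [0.4, -0.0, -2.1]
opening: 0.575
grasp_force: 62.6
```

Request:
move_tool(
  deltas=[
    {"tz": 0.0006, "finger_gap": 0},
    {"tz": 0.0012, "finger_gap": 0},
    {"tz": 0.0012, "finger_gap": 0},
  ],
)

```text
time_s: 27.98
eef_pos: [0.6156, -0.1023, 0.026]
eef_rot: [-0.0, 0.747, 0.665, -0.0]
wrist_force: [0.3, 1.3, -2.2]
opening: 0.578
grasp_force: 62.6
```

Request:
move_tool(
  deltas=[
    {"tz": 0.0005, "finger_gap": 0},
    {"tz": 0.001, "finger_gap": 0},
    {"tz": 0.001, "finger_gap": 0},
  ],
)

```text
time_s: 28.35
eef_pos: [0.6156, -0.1023, 0.0251]
eef_rot: [-0.0, 0.747, 0.665, -0.0]
wrist_force: [-0.2, -0.0, -1.4]
opening: 0.576
grasp_force: 62.7
```

Request:
move_tool(
  deltas=[
    {"tz": 0.0004, "finger_gap": 0},
    {"tz": 0.0008, "finger_gap": 0},
    {"tz": 0.0008, "finger_gap": 0},
  ],
)

```text
time_s: 28.72
eef_pos: [0.6157, -0.1024, 0.0251]
eef_rot: [0.0, 0.747, 0.665, -0.0]
wrist_force: [-3.7, 0.3, 6.0]
opening: 0.573
grasp_force: 63.4
```

```bash
python3 - <<'E'
from h import *
for n in('scene','side'):
  p,d=optics.camera(n);W=world(d,optics.camera_params(n)); r=np.hypot(W[...,0]-.6158,W[...,1]+.103); 
  z=W[...,2][(r<.024)&(r>.017)&(W[...,2]>.028)&(W[...,2]<.05)];print(n,np.median(z).round(4),len(z), np.median(W[...,2][(r<.033)&(r>.028)&(W[...,2]>.016)&(W[...,2]<.026)]))
E
```

```text
scene 0.0364 116 0.0212095539771551
side 0.0351 288 0.019696470923872167
```

Contact (6 N). The small race's top is 15 mm above the large race's, so I'm releasing and retreating clear.

Request:
move_tool(
  deltas=[
    {"finger_gap": 0.65},
    {"finger_gap": 0.8},
    {"finger_gap": 0.85},
    {"tz": -0.02, "finger_gap": 0.85},
    {"tz": -0.07, "finger_gap": 0.85},
    {"tz": -0.13, "finger_gap": 0.85},
    {"tz": -0.18, "finger_gap": 0.85},
    {"tx": -0.05, "tz": -0.2, "finger_gap": 0.85},
    {"tx": -0.1, "tz": -0.2, "finger_gap": 0.85},
    {"tx": -0.15, "tz": -0.2, "finger_gap": 0.85},
  ],
)

```text
time_s: 30.08
eef_pos: [0.5983, -0.2528, 0.2269]
eef_rot: [0.001, 0.747, 0.665, 0.0]
wrist_force: [-0.2, 0.9, 0.3]
opening: 0.851
grasp_force: 0.0
```

Request:
move_tool(
  deltas=[
    {"tx": -0.05, "finger_gap": 0.85},
    {"tx": -0.1, "finger_gap": 0.85},
    {"tx": -0.1, "finger_gap": 0.85},
  ],
)

```text
time_s: 30.45
eef_pos: [0.5853, -0.3547, 0.2257]
eef_rot: [0.001, 0.749, 0.663, -0.0]
wrist_force: [-0.5, 0.0, 0.4]
opening: 0.851
grasp_force: 0.0
```

```bash
python3 - <<'E'
from h import *
p,d=optics.camera('side');cv2.imwrite('pics/s3.png',p)
E
```

```text
(no output)
```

View pics/s3.png

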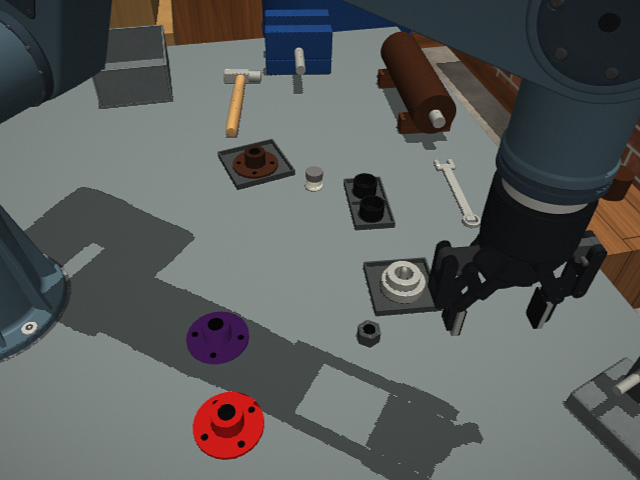

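The picture shows the plate in its tray (256,160), the cups in their bays (365,185) and (371,208), and the races stacked on the post (403,281). The pot (314,178) and nut (369,333) have not moved.

```bash
python3 -c "
from bench import workorder
print(workorder.hand_in())"
```

```text
the job is handed in; nothing more can be done
None
```

The job is handed in at about 30.5 s of the 109 s allowed: in the final picture the plate, both cups and the stacked races were in their trays, with the grease pot and hex nut where they started; no verdict was printed.

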